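# Unclip the yellow carrier plate

### The arm

A 7-joint arm with a two-finger parallel gripper is mounted at the origin on the work surface. World frame = base frame: x ahead of the robot, y to its left, z up, the work surface at z = 0. Lengths are in mm, angles in rad, forces in N, time in s.
With the tool pointing down it reaches from about 400 to 900 mm from the base axis. Payload 5.5 kg.
Tool frame: the origin (TCP) lies at the centre of the arm's flange, where the gripper is bolted on; the fingertips stand 178 mm ahead of it and the grasp point (between the pads) lies 159 mm ahead of it (robot.grip_depth is the x of the grasp point in the tool frame, in mm); x points along the fingers, z is the direction in which the jaws open and shut, and the axes are right-handed (so a half turn about x gives the same grasp; the last joint's range is limited). The gripper opens to 92 mm and grips with 3 to 60 N. Pads are 19 mm wide; open, the fingers measure 130 mm over their backs; the gripper's body (75 mm by 190 mm) begins 47 mm behind the grasp point.
Start: joints at [-1.002, 0.501, -0.427, 1.55, 0.221, 1.138, -0.21], TCP at [195.654, 619.851, 404.729] pointing down, gripper open.
Joint ranges: [-2.88, 2.88], [-0.31, 2.03], [-1.54, 1.56], [0.2, 2.42], [-1.41, 4.55], [0.19, 2.02], [-2.57, 2.57]. Speed limits (rad/s): [2.57, 2.57, 3.14, 3.14, 3.14, 3.14, 3.14].

### API

Orientations are given as a 3x3 rotation matrix whose columns are the frame's x, y, z axes.
In Python, from workcell import robot, cams, ticket gives the robot as it stands.
- The arm moves only by the tool apply_moves, never from a script. Its argument "steps" is text: rows parted by semicolons, each of 6 numbers parted by spaces: the shift along the tool's x, y, z in m, then the turn, a rotation vector about the tool's x, y, z in degrees. A call has 1 to 20 rows; each row is the pose to reach, as a shift and turn from the pose measured when the call began, along the tool's axes at that moment; what a row does not reach only later rows make up. A row lasts 1/12 s, in which the tool goes at most 41.7 mm and 7.16 degrees, less where a joint would pass 70% of its speed; a pose out of reach is approached as far as the arm can. A call with a gripper value outside its range is refused whole. "jaw" is the finger opening in m, from 0 to 0.0918, set as the call begins (left out, the last holds). The fingers move at their own pace and stop on an object; "force" is the grip in N (left out, the last holds). Time passes only in rows, so rows that repeat a pose let the fingers close. It gives the time, the measured TCP pose, the force and the opening at its end, in the units of the state.
- robot.state(): the state, without advancing time (a new reading comes with each control period).
- cams.snapshot(name): name is "side" or "top"; returns (picture, depth): 384x512x3 uint8, red, green, blue; 384x512 float32, mm along the optical axis (not along the pixel's ray), 0 where there is no reading.
- cams.camera_info(name): a dict with "camera_matrix" (3x3 intrinsics, pixels), "eye" and "orientation" of the camera in the world. Camera axes: x right, y up, looking along -z (the intrinsics and any distortion apply to the point x, -y, -z); pixel columns grow to the right and rows downward; lengths in mm; the calibration is good to about 2 mm. A picture is of the moment at which its call begins. camera_info takes no time and is no camera call.
- ticket.finish_job(): hands the job in, once; it reports no verdict.
The state is a dict: "clock": time; "joint_positions": joint angles; "qvel": joint speeds; "joint_efforts": joint torques, N m; "tcp_pos": TCP position; "eef_rot": TCP orientation; "contact_force": force on the tool from outside, world axes, zero at the start; "ft_torque": the same for the moment, N m; "opening": finger opening in mm.
Only numpy, scipy, OpenCV 4.12 (cv2) and the standard library are available. Lean on these libraries where they do the work, as an engineer would, in place of code of your own. Each camera call takes 0.05 s, during which the arm holds its last target.

### The job

Two bench mixers have their carrier plates held on by a red spring clip. Take the hooked pick from the pale mat, put its hook in the pull loop of the clip on the mixer with the yellow plate, and pull the clip straight out of its spindle groove with the pick, keeping your fingers off the clip; leave it lying flat on the yellow plate in front of the spindle, clear of it. Then lay the pick flat on the mat again where it was, and leave the clip of the blue mixer where it sits.

Things in the scene. Friction and masses are not known exactly. Their poses are not given: they have to be found in the camera images.
- pick: Hooked pick, 80 g, lying on a pale 4 mm mat. Orange handle bar x -155 to -75 mm, 24 wide, 24 high: grasp it mid-length. A gooseneck shank runs 32 mm above the handle's underside to x 0, where the hook, a 6 mm pin, turns down and ends 1 mm above underside level. Origin: on the pin's axis at underside level; x from handle to hook (at the start roughly away from the robot), z up. Spatula about 10 cm to its left.
- yellow_clip: Red spring clip on the yellow mixer, flat, 6 mm thick. Origin: underside, on the spindle's axis when seated. Pull loop on its -x side: opening x -13 to -35, y -12 to 12 mm; outer bar x -36 to -41. Jaws (x -11 to 11, y +-13 mm) grip the spindle, open to +x. Comes off only towards its -x: about 7 N to spring the jaws, then loose (it may jump a few mm); clear of the spindle's head after 25 mm.
- blue_clip: The identical red clip on the blue mixer, same frame. Leave it alone.
- yellow_unit: Mixer with yellow plate, fixed. Origin: on the table under the spindle. Plate top 50 mm up, x -85 to 70, y +-55 mm; bare on the -x side, which looks to the robot. Spindle: groove 16 mm across, 50 to 59 mm up, under a head 26 mm across, top at 71. Tubes 84 mm high behind, x 54. The clip sits with its axes along this body's and is pulled along -x. Blue mixer: the same shape, blue plate.
There are look-alikes about, which are no part of the job. Several things have the shape of the pick; the one meant has the colours described above.

How it is judged (in metres and radians):
On the way, in this order (a step that is already met when the one before it is completed fails the run):
1. the pick's hook stands in the pull loop of the yellow mixer's clip, which is still seated in its groove (x of pick in the frame of yellow_clip between -0.037 and -0.011 m and y of pick in the frame of yellow_clip between -0.014 and 0.014 m and z of pick in the frame of yellow_clip below 0.005 m and x of yellow_clip in the frame of yellow_unit above -0.006 m), for 0.1 s.
2. the clip has been drawn off the spindle with the hook still in its loop (x of yellow_clip in the frame of yellow_unit below -0.028 m and x of pick in the frame of yellow_clip between -0.037 and -0.011 m and y of pick in the frame of yellow_clip between -0.014 and 0.014 m and z of pick in the frame of yellow_clip below 0.005 m), for 0.1 s.
At the end, for the whole second after the job is handed in: The yellow mixer's clip rests flat (8 degrees) on the yellow plate, 28 to 65 mm in front of its seat and within 30 mm of the middle line; the pick rests flat (8 degrees), its hook within 60 mm of where it started; the blue mixer's clip has moved less than 10 mm (x of yellow_clip in the frame of yellow_unit between -0.065 and -0.028 m and y of yellow_clip in the frame of yellow_unit between -0.03 and 0.03 m and z of yellow_clip in the frame of yellow_unit between 0.046 and 0.055 m and angle between each of yellow_clip, pick's own z axis and vertical below 0.15 rad and linear speed of each of yellow_clip, pick below 0.02 m/s and angular speed of each of yellow_clip, pick below 0.3 rad/s and distance of pick from where it was at the start of the episode below 0.06 m and distance of blue_clip from where it was at the start of the episode below 0.01 m); the robot touches nothing.
It fails at once if the blue mixer's clip is shifted by more than 10 mm (distance of blue_clip from where it was at the start of the episode above 0.01 m).
It fails at once if the fingers touch the yellow mixer's clip (contact force between the fingers and yellow_clip above 0.5 N).
It also fails if it takes over 48 s, if anything falls off the work surface, if the arm or the gripper's body presses on something with over 40 N, if the wrist force passes 120 N, or if a joint passes its speed limit or range.

## Working session

There is one attempt and no reset: what is moved stays moved. The work goes in short steps, Python scripts to look and compute and a tool call to move; the robot and the scene stay as the last step left them, time stands still between calls to the robot, and variables do not carry over. Pictures are saved under pics/ and viewed, and the job is handed in when it is done.

Besides the shell and the picture viewer there is one more tool, called after "Emit:" as name(argument=value, ...), one argument or row to a line, values as JSON. apply_moves: Moves the arm, as the interface text tells. Its arguments: {"type":"object","properties":{"steps":{"type":"string"},"jaw":{"type":"number"},"force":{"type":"number"}},"required":["steps"]}

```bash
ls; mkdir -p pics
python3 - <<'E'
from workcell import robot, cams, ticket
import cv2,numpy as np
print(robot.state()); print(robot.grip_depth)
for n in("side","top"):
    p,d=cams.snapshot(n); cv2.imwrite(f"pics/{n}0.png",p[:,:,::-1]); np.savez(f"{n}0.npz",p=p,d=d); print(cams.camera_info(n))
E
```

```text
pics
{'clock': 0.0, 'joint_positions': array([-1.0018433 ,  0.50186127, -0.4268053 ,  1.5514761 ,  0.22082697,
        1.13827489, -0.21030757]), 'qvel': array([-4.75424462e-05, -2.97737466e-04, -5.39448434e-05,  8.89532243e-04,
       -6.07987139e-04, -9.11687693e-04, -1.12889433e-03]), 'joint_efforts': array([-1.03047674e-03, -5.66581714e+01, -5.81621468e+00, -2.79118484e+01,
       -6.85517932e-02,  3.08467727e-02,  1.85898321e-04]), 'tcp_pos': array([195.59717883, 619.49420811, 403.65998503]), 'eef_rot': array([[-6.40035339e-04, -9.53643464e-01,  3.00938090e-01],
       [-1.84709712e-03,  3.00938766e-01,  9.53641677e-01],
       [-9.99998089e-01,  5.45024930e-05, -1.95408354e-03]]), 'contact_force': array([ 0.6082592 , -0.53795083,  0.43497374]), 'ft_torque': array([ 0.05337702, -0.0452481 ,  0.00449867]), 'opening': 91.79901420293494}
159.20000000000002
{'camera_matrix': array([[414.71204094,   0.        , 251.74642543],
       [  0.        , 414.71204094, 192.32039095],
       [  0.        ,   0.        ,   1.        ]]), 'eye': array([439.50976098, 707.38388209, 659.79127685]), 'orientation': array([[-0.99493472,  0.0748372 , -0.06711405],
       [-0.09930022, -0.62786988,  0.77195782],
       [ 0.01563227,  0.77471208,  0.63212089]])}
{'camera_matrix': array([[428.70294894,   0.        , 253.27583449],
       [  0.        , 428.70294894, 194.32138057],
       [  0.        ,   0.        ,   1.        ]]), 'eye': array([ 326.06676849,   -5.22490585, 1060.00305047]), 'orientation': array([[-0.02127269,  0.98654163, -0.16212056],
       [-0.99974988, -0.02211037, -0.00336431],
       [-0.00690358,  0.16200845,  0.98676522]])}
```

View pics/side0.png

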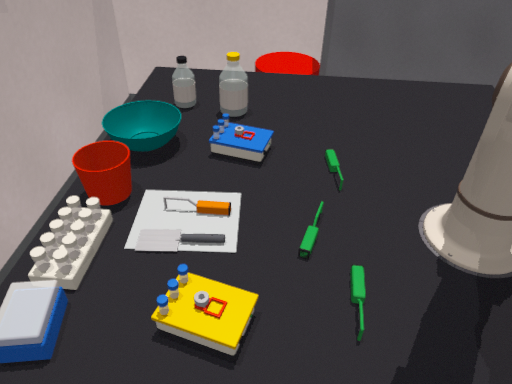

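View pics/top0.png

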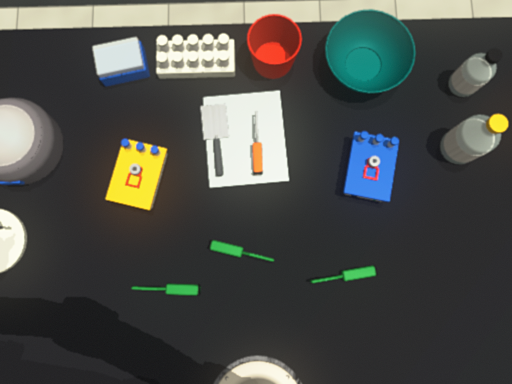

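Top view: the orange-handled pick is on the mat, handle at (257,158) and hook at about (255,113). The spatula with the dark handle is to its left at (217,140). Three green picks at (240,250), (165,290) and (345,274) have the same shape but the wrong colour. The yellow mixer is at (137,175), with its clip loop at about (134,182). The blue mixer is at (371,167). I'll confirm with enlarged crops.

Run:
```python
import cv2,numpy as np
t=np.load("top0.npz")['p'][:,:,::-1]; s=np.load("side0.npz")['p'][:,:,::-1]
def c(im,x0,y0,x1,y1,k): return cv2.resize(im[y0:y1,x0:x1],None,fx=k,fy=k,interpolation=cv2.INTER_CUBIC)
cv2.imwrite("pics/c1.png",np.hstack([c(t,195,85,295,193,5)[:540], ][0:1]+[c(t,100,130,160,220,6)[:540,:300]]))
cv2.imwrite("pics/c1.png",np.hstack([c(t,230,100,280,180,7),c(t,102,133,172,213,7)[:560,:490]][:]))
cv2.imwrite("pics/c2.png",np.vstack([c(s,150,185,250,225,6),c(s,150,265,250,345,6)[:360]]))
```

```text
(no output)
```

View pics/c1.png

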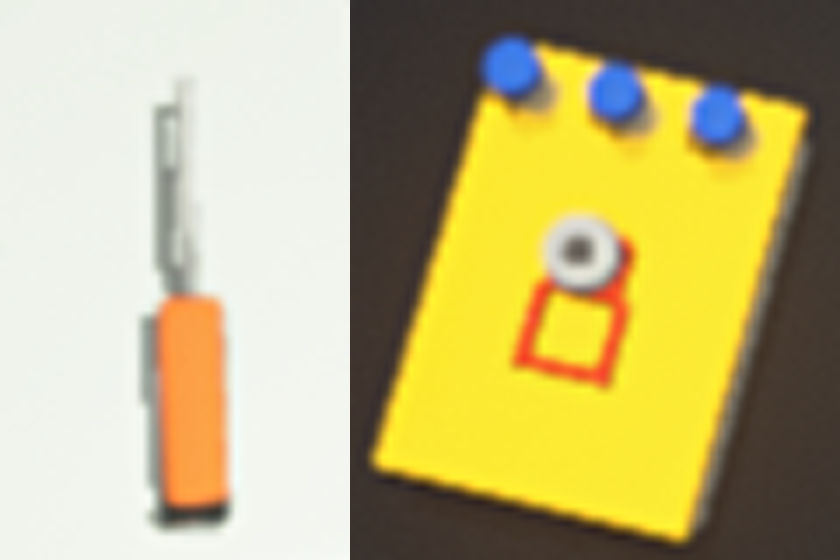

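View pics/c2.png

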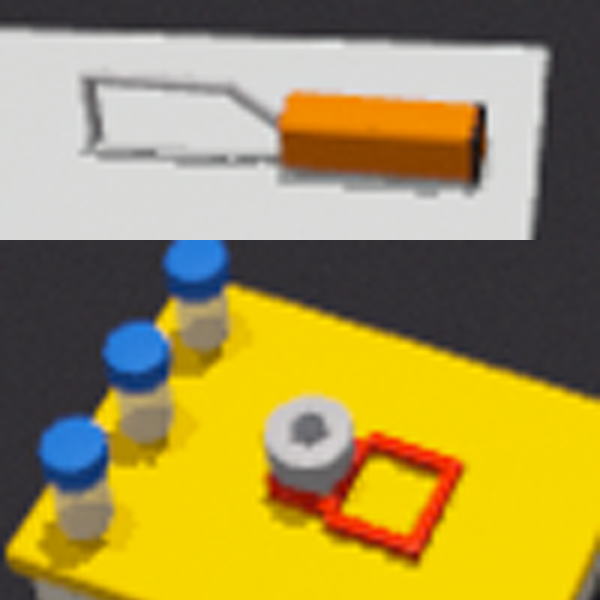

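The crops confirm it: the orange handle with the steel hook is the pick (shank end at crop (185,82)), and the yellow plate has the red loop in front of its spindle. Next I'll fit the poses using both cameras.

```bash
cat > h.py <<'E'
import numpy as np, cv2
from workcell import robot, cams
from scipy.optimize import least_squares
def proj(n,P):
    i=cams.camera_info(n); K=i["camera_matrix"]; R=i["orientation"]
    c=(np.atleast_2d(P)-i["eye"])@R; c=c*[1,-1,-1]; u=c@K.T; return u[:,:2]/u[:,2:]
def ray(n,px,z):
    i=cams.camera_info(n); K=i["camera_matrix"]; v=np.linalg.solve(K,[px[0],px[1],1.])*[1,-1,-1]
    d=i["orientation"]@v; return i["eye"]+d*(z-i["eye"][2])/d[2]
def crop(o,k,p): return [o[0]+(p[0]+.5)/k-.5,o[1]+(p[1]+.5)/k-.5]
def world(q,P,z0):
    c,s=np.cos(q[2]),np.sin(q[2]); P=np.atleast_2d(np.array(P,float))
    return np.c_[q[0]+c*P[:,0]-s*P[:,1],q[1]+s*P[:,0]+c*P[:,1],P[:,2]+z0]
def fit(obs,q0,z0):
    f=lambda q:np.concatenate([(proj(n,world(q,p,z0))[0]-u) for n,p,u in obs])
    r=least_squares(f,q0,loss='soft_l1'); return r.x,r.fun.reshape(-1,2)
E
python3 - <<'E'
from h import *
T=lambda p:crop((230,100),7,p); S=lambda p:crop((150,185),6,p)
obs=[("top",(-75,12,24),T((162,298))),("top",(-75,-12,24),T((222,296))),("top",(-155,12,24),T((158,507))),("top",(-155,-12,24),T((228,505))),
("top",(1,0,35),T((186,80))),
("side",(0,0,1),S((95,148))),("side",(0,0,34),S((90,80)))]
for o in obs: print(o[0],o[1],ray(o[0],o[2],4+o[1][2]).round(1))
for n in("top","side",None):
    o=[x for x in obs if n in(None,x[0])]
    q,r=fit(o,[600,0,0],4); print(n,q.round(3)); print(r.round(1).tolist())
T=lambda p:crop((102,133),7,p); S=lambda p:crop((150,265),6,p)
print("unit")
obs=[("top",(-85,55,50),T((22,463))),("top",(-85,-55,50),T((340,540))),("top",(70,-55,50),T((458,105))),
("top",(0,0,71),T((230,250))),("top",(-41,12,56),T((165,365))),("top",(-41,-12,56),T((258,385))),
("side",(0,0,71),S((310,190))),("side",(-41,-12,56),S((462,225))),("side",(-41,12,56),S((415,318)))]
for o in obs: print(o[0],o[1],ray(o[0],o[2],o[1][2]).round(1))
for n in("top","side",None):
    o=[x for x in obs if n in(None,x[0])]
    q,r=fit(o,[600,250,0],0); print(n,q.round(3)); print(r.round(1).tolist())
E
```

```text
top (-75, 12, 24) [627.2  -3.1  28. ]
top (-75, -12, 24) [627.5 -24.5  28. ]
top (-155, 12, 24) [ 5.513e+02 -1.000e-01  2.800e+01]
top (-155, -12, 24) [551.5 -24.7  28. ]
top (1, 0, 35) [704.1 -13.4  39. ]
side (0, 0, 1) [705.7  -5.    5. ]
side (0, 0, 34) [704.5  -7.6  38. ]
top [ 7.04027e+02 -1.37640e+01 -8.00000e-03]
[[-0.8, -0.7], [0.3, -0.6], [0.2, 0.9], [-0.0, 1.0], [0.2, -0.4]]
side [705.07   -6.266   0.   ]
[[0.4, -0.3], [-0.4, 0.3]]
None [704.815 -10.665  -6.268]
[[-1.3, -0.9], [-0.3, -1.0], [0.4, 0.7], [0.1, 0.6], [-1.1, -0.6], [1.0, -1.5], [0.2, -0.9]]
unit
top (-85, 55, 50) [489.3 353.3  50. ]
top (-85, -55, 50) [460.4 244.2  50. ]
top (70, -55, 50) [612.  205.8  50. ]
top (0, 0, 71) [557.3 278.   71. ]
top (-41, 12, 56) [521.1 303.5  56. ]
top (-41, -12, 56) [513.5 271.6  56. ]
side (0, 0, 71) [560. 279.  71.]
side (-41, -12, 56) [517.1 275.3  56. ]
side (-41, 12, 56) [525.6 307.5  56. ]
top [557.254 277.308 -12.821]
[[0.6, 0.2], [-0.5, -0.3], [-0.3, 0.4], [0.3, 0.0], [1.8, 0.2], [-1.8, -0.4]]
side [ 559.911  278.961 -126.006]
[[0.1, -0.0], [-0.6, 2.9], [0.5, -1.8]]
None [ 5.58671e+02  2.78222e+02 -2.57000e-01]
[[0.2, -0.5], [-1.0, -0.8], [-0.6, -0.1], [-0.1, -0.6], [1.4, -0.4], [-2.3, -1.0], [0.9, -0.3], [0.5, 0.9], [2.8, -3.5]]
```

```bash
cat >> h.py <<'E'
def cloud(n,p,d):
    i=cams.camera_info(n); K=i["camera_matrix"]; v,u=np.mgrid[:384,:512]
    c=np.stack([(u-K[0,2])/K[0,0]*d,-(v-K[1,2])/K[1,1]*d,-d],-1); return c@i["orientation"].T+i["eye"]
def cols(p):
    h=cv2.cvtColor(p,cv2.COLOR_RGB2HSV); H,S,V=h[...,0],h[...,1],h[...,2]
    return dict(orange=(H>7)&(H<17)&(S>170)&(V>60),yellow=(H>22)&(H<32)&(S>150)&(V>60),red=((H<6)|(H>174))&(S>150)&(V>90))
E
python3 - <<'E'
from h import *
for n in("top","side"):
    z=np.load(n+"0.npz"); p,d=z['p'],z['d']; C=cloud(n,p,d); m=cols(p)
    for k,box in (("orange",(500,-60,720,60)),("yellow",(400,150,700,400))):
        a=m[k]&(d>0)&(C[...,0]>box[0])&(C[...,0]<box[2])&(C[...,1]>box[1])&(C[...,1]<box[3])
        P=C[a]; zt=np.median(P[:,2]); 
        print(n,k,len(P),np.percentile(P,[2,50,98],axis=0).round(1).tolist())
        top=P[P[:,2]>np.percentile(P[:,2],90)-4] if k=="orange" else P[abs(P[:,2]-50)<5]
        r=cv2.minAreaRect(top[:,:2].astype(np.float32)); print(len(top),top.mean(0).round(1),r)
    # mat height, table height
    for q in ((650,-60),(450,100),(640,50)):
        u=proj(n,[*q,0])[0].round().astype(int); print(q,C[u[1],u[0]].round(1))
E
```

```text
top orange 216 [[553.2, -22.1, 24.9], [589.0, -12.8, 28.6], [624.3, -3.5, 32.8]]
161 [588.3 -12.8  29.4] ((588.9414672851562, -12.763162612915039), (72.30690002441406, 18.314661026000977), 1.4035851955413818)
top yellow 2325 [[472.2, 219.7, 45.8], [539.2, 281.4, 50.3], [620.0, 342.3, 54.1]]
2271 [541.2 280.8  50.3] ((549.8062133789062, 280.39666748046875), (110.53463745117188, 155.3483123779297), 75.39920806884766)
(650, -60) [649.7 -60.4   2.1]
(450, 100) [450.6  99.9  -2.4]
(640, 50) [638.8  49.7   3. ]
side orange 230 [[553.5, -20.7, 8.0], [590.4, -0.7, 19.6], [627.4, 2.6, 29.0]]
77 [586.8  -3.3  26.1] ((589.94970703125, -10.338441848754883), (75.72530364990234, 27.04018783569336), 1.6348090171813965)
side yellow 4078 [[475.4, 223.4, 46.0], [541.9, 294.6, 50.4], [627.9, 346.3, 52.7]]
4009 [545.4 290.6  50.3] ((553.2219848632812, 282.0037536621094), (111.46601104736328, 155.37245178222656), 75.17259979248047)
(650, -60) [647.6 -54.7   4.1]
(450, 100) [4.505e+02 1.013e+02 2.000e-01]
(640, 50) [638.1  54.9   5.6]
```

```bash
cat >> h.py <<'E'
from scipy.spatial.transform import Rotation as Ro
def need(pos,yaw):
    """tool down, jaw z at world angle 90deg+yaw"""
    s=robot.state(); R=s["eef_rot"]; c,q=np.cos(yaw),np.sin(yaw)
    Rt=np.array([[0,-c,-q],[0,-q,c],[-1,0,0]]); 
    print("t",s["clock"],"tcp",s["tcp_pos"].round(1),"F",s["contact_force"].round(1),"open",round(s["opening"],1))
    print("shift",(R.T@(np.array(pos)-s["tcp_pos"])/1000).round(4),"rot",Ro.from_matrix(R.T@Rt).as_rotvec(degrees=True).round(2))
E
python3 -c "
from h import *
Rt=1
need([589.5,-12,260],-0.008)"
```

```text
t 0.1 tcp [195.6 619.5 403.7] F [-0.7 -0.  -0.3] open 91.6
shift [ 0.1446 -0.5657 -0.4834] rot [-17.06  -0.1   -0.02]
```

Emit:
apply_moves(
  steps="0.05 -0.5657 -0.4834 -17.06 -0.1 0;0.05 -0.5657 -0.4834 -17.06 -0.1 0;0.05 -0.5657 -0.4834 -17.06 -0.1 0;0.05 -0.5657 -0.4834 -17.06 -0.1 0;0.05 -0.5657 -0.4834 -17.06 -0.1 0;0.05 -0.5657 -0.4834 -17.06 -0.1 0;0.05 -0.5657 -0.4834 -17.06 -0.1 0;0.05 -0.5657 -0.4834 -17.06 -0.1 0;0.05 -0.5657 -0.4834 -17.06 -0.1 0;0.05 -0.5657 -0.4834 -17.06 -0.1 0;0.05 -0.5657 -0.4834 -17.06 -0.1 0;0.05 -0.5657 -0.4834 -17.06 -0.1 0;0.05 -0.5657 -0.4834 -17.06 -0.1 0;0.05 -0.5657 -0.4834 -17.06 -0.1 0;0.05 -0.5657 -0.4834 -17.06 -0.1 0;0.05 -0.5657 -0.4834 -17.06 -0.1 0;0.05 -0.5657 -0.4834 -17.06 -0.1 0;0.12 -0.5657 -0.4834 -17.06 -0.1 0;0.12 -0.5657 -0.4834 -17.06 -0.1 0;0.12 -0.5657 -0.4834 -17.06 -0.1 0",
  jaw=0.07,
)

```text
clock: 1.77
tcp_pos: [587.4, -17.2, 276.2]
eef_rot: [[-0.013, -1.0, 0.014], [-0.002, 0.014, 1.0], [-1.0, 0.013, -0.002]]
contact_force: [-2.0, -1.1, -1.2]
opening: 70.0
```

```bash
python3 -c "
from h import *
need([589.5,-12,186],-0.008)"
```

```text
t 1.7667 tcp [587.4 -17.2 276.2] F [-2.  -1.1 -1.2] open 70.0
shift [ 0.0902 -0.0032  0.0054] rot [-0.36 -0.13 -0.74]
```

Emit:
apply_moves(
  steps="0.03 -0.0032 0.0054 -0.36 -0.13 -0.74;0.05 -0.0032 0.0054 -0.36 -0.13 -0.74;0.06 -0.0032 0.0054 -0.36 -0.13 -0.74;0.06 -0.0032 0.0054 -0.36 -0.13 -0.74;0.06 -0.0032 0.0054 -0.36 -0.13 -0.74",
)

```text
clock: 2.18
tcp_pos: [590.1, -11.2, 217.1]
eef_rot: [[0.0, -1.0, 0.007], [0.0, 0.007, 1.0], [-1.0, -0.0, 0.0]]
contact_force: [0.2, 0.4, -0.4]
opening: 70.1
```

Run:
```python
from h import *
need([589.5,-12,186],-0.008)
p,d=cams.snapshot("side"); cv2.imwrite("pics/s1.png",cv2.resize(p[120:270,100:300,::-1],None,fx=4,fy=4,interpolation=cv2.INTER_CUBIC))
```

```text
t 2.1833 tcp [590.1 -11.2 217.1] F [ 0.2  0.4 -0.4] open 70.1
shift [ 0.0311  0.0006 -0.0009] rot [0.06 0.02 0.01]
```

View pics/s1.png

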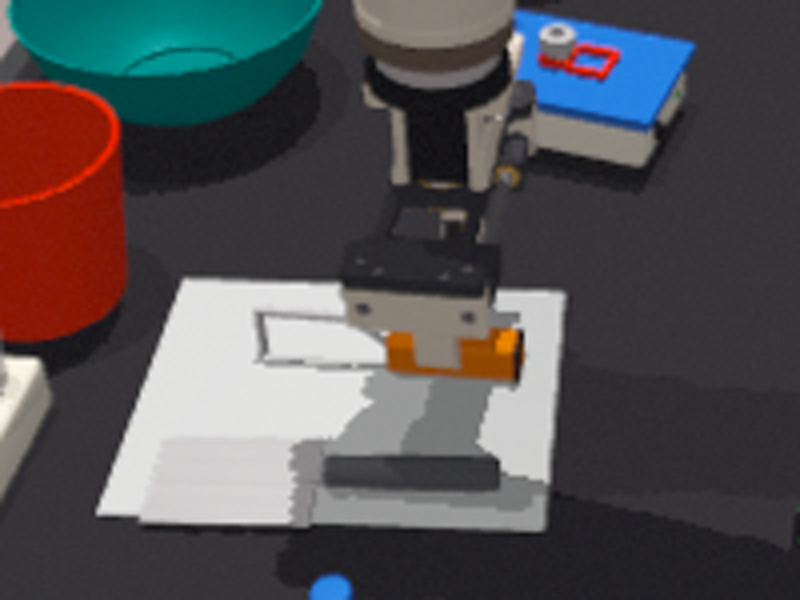

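The finger at crop (440,350) straddles the handle (388 to 523) near its middle. I'll go down and close.

Emit:
apply_moves(
  steps="0.015 0.0006 -0.0009 0 0 0;0.025 0.0006 -0.0009 0 0 0;0.031 0.0006 -0.0009 0 0 0;0.031 0.0006 -0.0009 0 0 0;0.031 0.0006 -0.0009 0 0 0",
)

```text
clock: 2.65
tcp_pos: [590.1, -12.1, 187.2]
eef_rot: [[0.002, -1.0, 0.007], [0.0, 0.007, 1.0], [-1.0, -0.002, 0.0]]
contact_force: [0.3, -0.3, -0.0]
opening: 70.0
```

Emit:
apply_moves(
  steps="0 0 0 0 0 0;0 0 0 0 0 0;0 0 0 0 0 0;0 0 0 0 0 0;0 0 0 0 0 0;0 0 0 0 0 0;0 0 0 0 0 0;0 0 0 0 0 0",
  jaw=0.0,
  force=50,
)

```text
clock: 3.32
tcp_pos: [590.1, -12.2, 187.1]
eef_rot: [[0.002, -1.0, 0.007], [0.0, 0.007, 1.0], [-1.0, -0.002, 0.0]]
contact_force: [-0.2, 0.5, 0.6]
opening: 23.4
```

```bash
python3 -c "
from h import *
need([589.5,-12,286],-0.008)"
```

```text
t 3.3167 tcp [590.1 -12.2 187.1] F [-0.2  0.5  0.6] open 23.4
shift [-0.0989  0.0004  0.0002] rot [0.05 0.01 0.11]
```

Emit:
apply_moves(
  steps="-0.02 0 0 0 0 0;-0.05 0 0 0 0 0;-0.085 0 0 0 0 0;-0.116 0 0 0 0 0;-0.116 0 0 0 0 0",
)

```text
clock: 3.73
tcp_pos: [592.5, -12.0, 309.7]
eef_rot: [[0.013, -1.0, 0.007], [0.0, 0.007, 1.0], [-1.0, -0.013, 0.0]]
contact_force: [1.5, -0.0, -0.6]
opening: 23.7
```

```bash
python3 -c "
from h import *
need([424.7,314.2,303],-0.257)"
```

```text
t 3.7333 tcp [592.5 -12.  309.7] F [ 1.5 -0.  -0.6] open 23.7
shift [0.0046 0.1702 0.325 ] rot [14.31  0.1   0.72]
```

Emit:
apply_moves(
  steps="0.0046 0.1702 0.325 3.6 0.1 0.72;0.0046 0.1702 0.325 7.2 0.1 0.72;0.0046 0.1702 0.325 10.8 0.1 0.72;0.0046 0.1702 0.325 14.31 0.1 0.72;0.0046 0.1702 0.325 14.31 0.1 0.72;0.0046 0.1702 0.325 14.31 0.1 0.72;0.0046 0.1702 0.325 14.31 0.1 0.72;0.0046 0.1702 0.325 14.31 0.1 0.72;0.0046 0.1702 0.325 14.31 0.1 0.72;0.0046 0.1702 0.325 14.31 0.1 0.72;0.0046 0.1702 0.325 14.31 0.1 0.72;0.0046 0.1702 0.325 14.31 0.1 0.72;0.0046 0.1702 0.325 14.31 0.1 0.72;0.0046 0.1702 0.325 14.31 0.1 0.72",
)

```text
clock: 4.9
tcp_pos: [425.7, 312.6, 302.8]
eef_rot: [[0.0, -0.966, 0.257], [-0.001, 0.257, 0.966], [-1.0, -0.0, -0.001]]
contact_force: [-0.2, -0.3, -1.1]
opening: 23.4
```

Run:
```python
from h import *
need([424.7,314.2,263],-0.257)
```

```text
t 4.9 tcp [425.7 312.6 302.8] F [-0.2 -0.3 -1.1] open 23.4
shift [0.0398 0.0013 0.0013] rot [-0.16 -0.05  0.01]
```

Emit:
apply_moves(
  steps="0.02 0.0013 0.0013 0 0 0;0.035 0.0013 0.0013 0 0 0;0.045 0.0013 0.0013 0 0 0;0.045 0.0013 0.0013 0 0 0;0.045 0.0013 0.0013 0 0 0",
)

```text
clock: 5.32
tcp_pos: [425.0, 313.4, 257.4]
eef_rot: [[-0.001, -0.966, 0.258], [-0.002, 0.258, 0.966], [-1.0, 0.001, -0.002]]
contact_force: [0.2, 0.6, -0.9]
opening: 23.8
```

```bash
cat > look.py <<'E'
import sys
from h import *
n=sys.argv[1]
a=[]
for c,b in (("side",(140,255,270,345)),("top",(100,120,200,220))):
    p,d=cams.snapshot(c); np.savez(f"{n}_{c}.npz",p=p,d=d)
    cv2.imwrite(f"pics/{n}_{c}.png",cv2.resize(p[b[1]:b[3],b[0]:b[2],::-1],None,fx=6,fy=6,interpolation=cv2.INTER_CUBIC))
need([424.7,314.2,263],-0.257)
E
python3 look.py a
```

```text
t 5.4167 tcp [425.3 314.2 258.4] F [-0.1 -0.1 -1.6] open 23.6
shift [-0.0046  0.0006 -0.0001] rot [-0.2  -0.    0.05]
```

View pics/a_side.png

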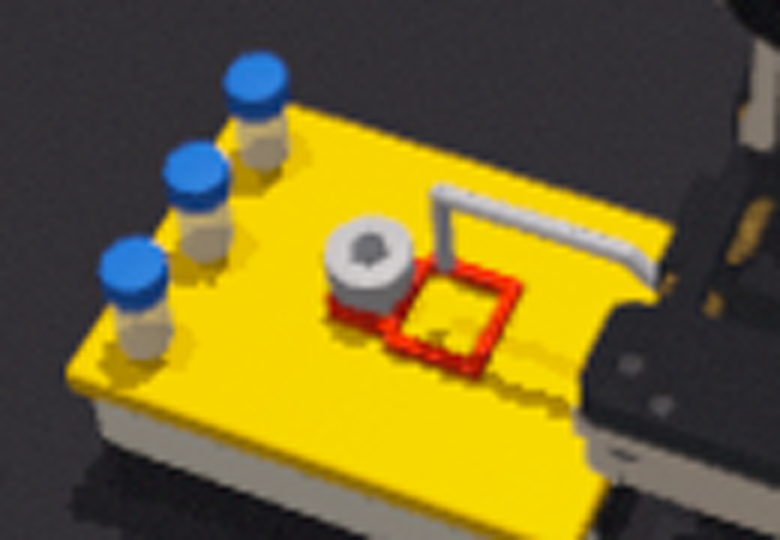

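View pics/a_top.png

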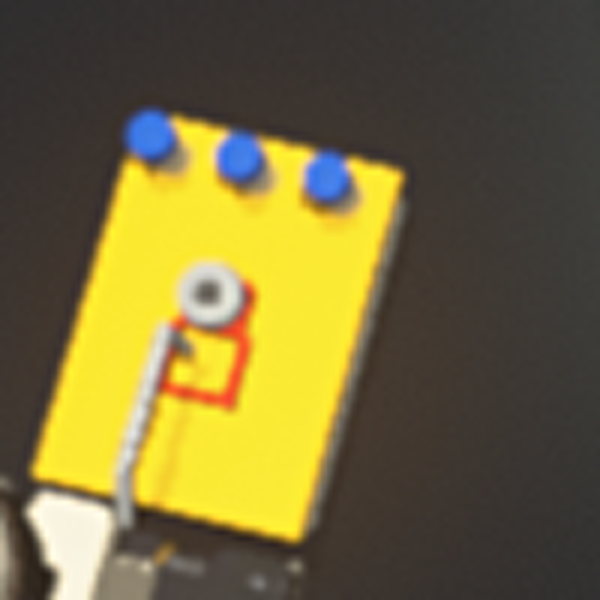

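Run:
```python
from h import *
def loc(P,U,y=-0.257):
    d=P[:2]-np.array(U); c,s=np.cos(y),np.sin(y); return np.array([c*d[0]+s*d[1],-s*d[0]+c*d[1]]).round(1)
S=lambda p:crop((140,255),6,p); T=lambda p:crop((100,120),6,p)
b=75.3
for n,f,px,z in (("side",S,(445,270),b+1),("side",S,(440,195),b+34),("top",T,(172,325),b+35),("top",T,(185,345),b+1)):
    P=ray(n,f(px),z); U=(557.2,278.3) if n=="top" else (560.3,279.8); print(n,px,P.round(1),loc(P,U))
for n,f,pts in (("side",S,[(370,247)]),("top",T,[(208,292)])):
    P=ray(n,f(pts[0]),71); print(n,"head",P.round(1))
```

```text
side (445, 270) [536.7 287.2  76.3] [-24.7   1.2]
side (440, 195) [536.7 286.9 109.3] [-24.6   0.9]
top (172, 325) [535.7 280.4 110.3] [-21.3  -3.4]
top (185, 345) [535.1 285.4  76.3] [-23.2   1.2]
side head [560.2 278.   71. ]
top head [557.4 278.4  71. ]
```

Both cameras put the pin at about x -24, y within 3 mm in the unit frame, which is the middle of the loop. I'll lower it in.

Emit:
apply_moves(
  steps="0.006 0 0 0 0 0;0.012 0 0 0 0 0;0.017 0 0 0 0 0;0.021 0 0 0 0 0;0.023 0 0 0 0 0;0.023 0 0 0 0 0;0.023 0 0 0 0 0;0.023 0 0 0 0 0",
)

```text
clock: 6.08
tcp_pos: [425.3, 314.3, 235.5]
eef_rot: [[0.001, -0.966, 0.258], [-0.0, 0.258, 0.966], [-1.0, -0.001, 0.0]]
contact_force: [-0.2, 0.2, -0.9]
opening: 23.6
```

```bash
python3 look.py b
```

```text
t 6.1833 tcp [425.4 314.3 235.7] F [-0.1 -0.6 -0.6] open 23.7
shift [-0.0273  0.0006 -0.0002] rot [-0.2   0.02  0.07]
```

View pics/b_side.png

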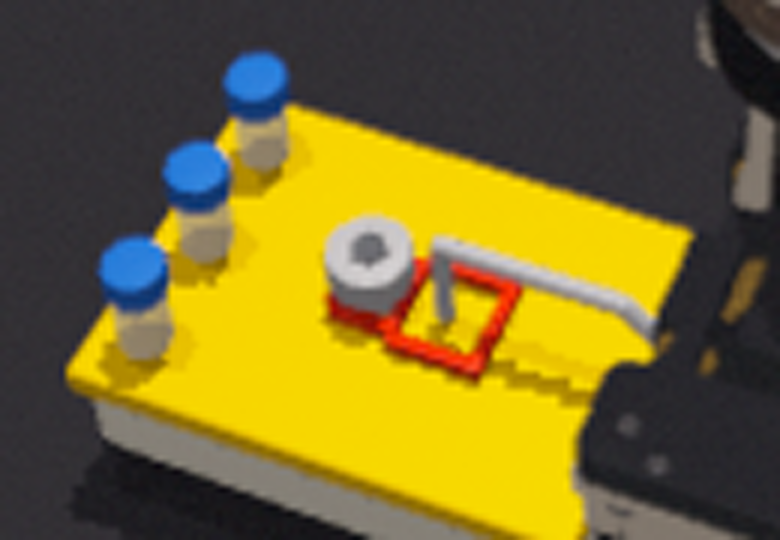

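The pin stands inside the loop, foot at (445,320), with no contact force. I'll go down 1.5 mm more, then start the pull in stages.

Emit:
apply_moves(
  steps="0.0015 0 0 0 0 0;0.0015 0 0 0 0 0;0.0015 0.003 0 0 0 0;0.0015 0.006 0 0 0 0;0.0015 0.008 0 0 0 0;0.0015 0.010 0 0 0 0;0.0015 0.012 0 0 0 0;0.0015 0.014 0 0 0 0;0.0015 0.016 0 0 0 0;0.0015 0.018 0 0 0 0;0.0015 0.020 0 0 0 0;0.0015 0.020 0 0 0 0",
)

```text
clock: 7.18
tcp_pos: [407.7, 319.1, 234.8]
eef_rot: [[0.005, -0.966, 0.259], [0.001, 0.259, 0.966], [-1.0, -0.004, 0.002]]
contact_force: [5.9, -1.3, -2.2]
opening: 23.9
```

```bash
python3 look.py c
```

```text
t 7.2833 tcp [407.7 319.  234.7] F [ 5.2 -1.4 -1.2] open 23.5
shift [-0.0282 -0.0178 -0.0002] rot [-0.28  0.11  0.24]
```

View pics/c_side.png

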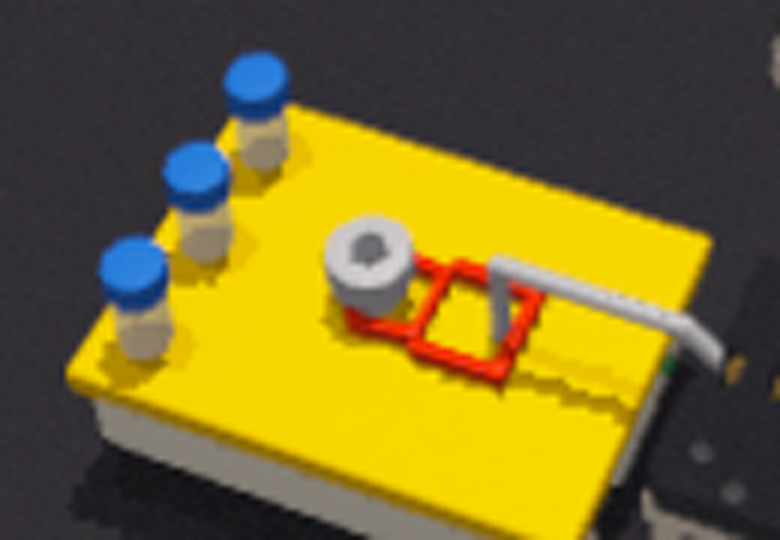

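The hook bears on the outer bar at (500,340) and the clip is already partly off, straight, at about 6 N. I'll keep pulling.

Emit:
apply_moves(
  steps="0.0005 0.004 0 0 0 0;0.0005 0.006 0 0 0 0;0.0005 0.008 0 0 0 0;0.0005 0.010 0 0 0 0;0.0005 0.012 0 0 0 0;0.0005 0.014 0 0 0 0;0.0005 0.016 0 0 0 0;0.0005 0.018 0 0 0 0;0.0005 0.020 0 0 0 0;0.0005 0.022 0 0 0 0;0.0005 0.024 0 0 0 0;0.0005 0.026 0 0 0 0;0.0005 0.028 0 0 0 0;0.0005 0.030 0 0 0 0;0.0005 0.030 0 0 0 0;0.0005 0.030 0 0 0 0",
)

```text
clock: 8.62
tcp_pos: [378.6, 326.9, 234.1]
eef_rot: [[0.004, -0.966, 0.259], [0.001, 0.259, 0.966], [-1.0, -0.004, 0.002]]
contact_force: [-1.0, -0.0, -0.6]
opening: 23.8
```

```bash
python3 look.py d
```

```text
t 8.7167 tcp [378.8 326.8 234.2] F [-0.2  0.3 -1.7] open 23.6
shift [-0.0286 -0.0477 -0.0002] rot [-0.28  0.11  0.25]
```

View pics/d_side.png

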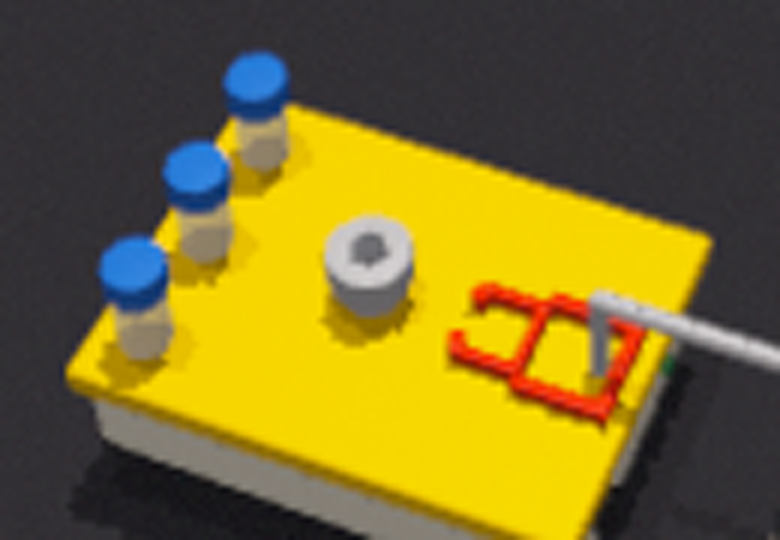

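View pics/d_top.png

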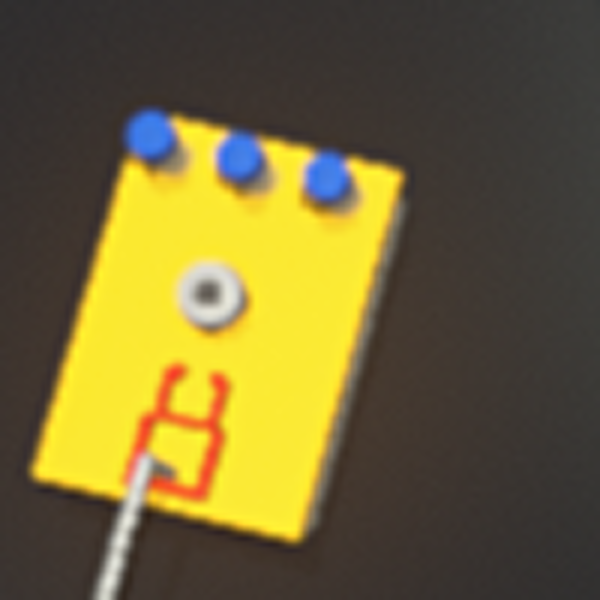

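The clip is off, flat and straight, with the pin still in the loop (side (600,375)). I'll measure how far out it lies.

Run:
```python
from h import *
S=lambda p:crop((140,255),6,p); T=lambda p:crop((100,120),6,p)
obs=[("top",(-41,16,6),T((127,487))),("top",(-41,-16,6),T((205,501))),("top",(11,11,6),T((180,366))),("top",(11,-11,6),T((222,375)))]
os=[("side",(-41,16,6),S((606,420))),("side",(-41,-16,6),S((646,328))),("side",(11,11,6),S((455,335))),("side",(11,-11,6),S((478,285)))]
for o,U in((obs,(557.2,278.3)),(os,(560.3,279.8))):
    q,r=fit(o,[520,290,-.25],50); d=q[:2]-U; c,s=np.cos(-.257),np.sin(-.257)
    print(q.round(3),"local",c*d[0]+s*d[1],-s*d[0]+c*d[1]); print(r.round(1).tolist())
```

```text
[ 5.18764e+02  2.87564e+02 -2.39000e-01] local -39.52802567177944 -0.810149346500797
[[0.0, -0.0], [0.0, 0.5], [-1.0, -0.4], [0.8, -0.0]]
[ 5.22197e+02  2.89007e+02 -3.00000e-01] local -39.19208878037152 -0.7807358562951965
[[-0.1, -0.2], [0.9, 0.0], [-1.6, 0.9], [0.3, -0.7]]
```

The clip is at x -39, y -1 mm, inside the target zone. I'll ease the pin off the bar and lift straight up.

Emit:
apply_moves(
  steps="0 -0.002 0 0 0 0;0 -0.004 0 0 0 0;0 -0.006 0 0 0 0;0 -0.006 0 0 0 0;-0.004 -0.006 0 0 0 0;-0.008 -0.006 0 0 0 0;-0.014 -0.006 0 0 0 0;-0.024 -0.006 0 0 0 0;-0.040 -0.006 0 0 0 0;-0.07 -0.006 0 0 0 0;-0.07 -0.006 0 0 0 0;-0.07 -0.006 0 0 0 0",
)

```text
clock: 9.72
tcp_pos: [384.9, 325.9, 306.7]
eef_rot: [[0.009, -0.966, 0.259], [0.004, 0.259, 0.966], [-1.0, -0.007, 0.006]]
contact_force: [-0.1, 0.0, -0.8]
opening: 23.9
```

```bash
python3 look.py e; python3 -c "
from h import *
need([590.1,-12.2,305],-0.007)"
```

```text
t 9.8167 tcp [384.1 325.  304.4] F [-1.   0.9 -1.6] open 23.7
shift [ 0.0416 -0.0419 -0.    ] rot [-0.28  0.12  0.26]
t 9.8167 tcp [384.1 325.  304.4] F [-1.   0.9 -1.6] open 23.7
shift [ 2.000e-04 -2.863e-01 -2.724e-01] rot [-14.6    0.08   0.27]
```

View pics/e_side.png

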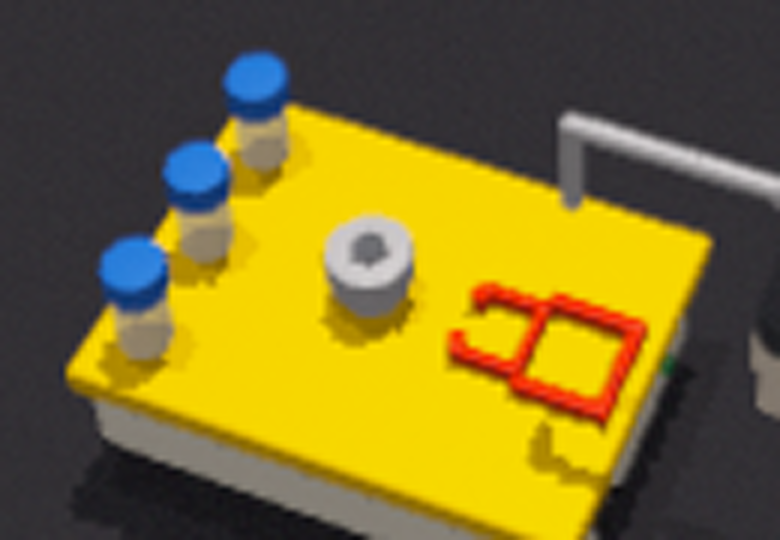

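The clip did not move and the pick is clear of it. Now back over the mat.

Emit:
apply_moves(
  steps="0 -0.2863 -0.2724 -3.6 0.08 0.27;0 -0.2863 -0.2724 -7.2 0.08 0.27;0 -0.2863 -0.2724 -10.8 0.08 0.27;0 -0.2863 -0.2724 -14.6 0.08 0.27;0 -0.2863 -0.2724 -14.6 0.08 0.27;0 -0.2863 -0.2724 -14.6 0.08 0.27;0 -0.2863 -0.2724 -14.6 0.08 0.27;0 -0.2863 -0.2724 -14.6 0.08 0.27;0 -0.2863 -0.2724 -14.6 0.08 0.27;0 -0.2863 -0.2724 -14.6 0.08 0.27;0 -0.2863 -0.2724 -14.6 0.08 0.27;0 -0.2863 -0.2724 -14.6 0.08 0.27;0 -0.2863 -0.2724 -14.6 0.08 0.27;0 -0.2863 -0.2724 -14.6 0.08 0.27;0 -0.2863 -0.2724 -14.6 0.08 0.27",
)

```text
clock: 11.07
tcp_pos: [589.5, -10.3, 304.9]
eef_rot: [[-0.001, -1.0, 0.004], [0.001, 0.004, 1.0], [-1.0, 0.001, 0.001]]
contact_force: [0.0, 0.3, -1.2]
opening: 23.6
```

```bash
python3 -c "
from h import *
need([590.1,-12.2,187.6],-0.007)"
```

```text
t 11.0667 tcp [589.5 -10.3 304.9] F [ 0.   0.3 -1.2] open 23.6
shift [ 0.1173 -0.0007 -0.002 ] rot [ 0.16  0.05 -0.05]
```

Emit:
apply_moves(
  steps="0.03 -0.0007 -0.002 0.16 0 0;0.06 -0.0007 -0.002 0.16 0 0;0.085 -0.0007 -0.002 0.16 0 0;0.1 -0.0007 -0.002 0.16 0 0;0.108 -0.0007 -0.002 0.16 0 0;0.112 -0.0007 -0.002 0.16 0 0;0.115 -0.0007 -0.002 0.16 0 0;0.117 -0.0007 -0.002 0.16 0 0;0.117 -0.0007 -0.002 0.16 0 0;0.117 -0.0007 -0.002 0.16 0 0",
)

```text
clock: 11.9
tcp_pos: [590.5, -12.2, 188.8]
eef_rot: [[0.001, -1.0, 0.007], [0.001, 0.007, 1.0], [-1.0, -0.001, 0.001]]
contact_force: [-0.2, -0.0, -0.9]
opening: 23.8
```

Run:
```python
from h import *
need([590.1,-12.2,187.1],-0.007)
p,d=cams.snapshot("side"); cv2.imwrite("pics/s2.png",cv2.resize(p[150:270,120:300,::-1],None,fx=4,fy=4,interpolation=cv2.INTER_CUBIC))
```

```text
t 11.9 tcp [590.5 -12.2 188.8] F [-0.2 -0.  -0.9] open 23.8
shift [ 0.0017  0.0004 -0.    ] rot [0.01 0.04 0.04]
```

View pics/s2.png

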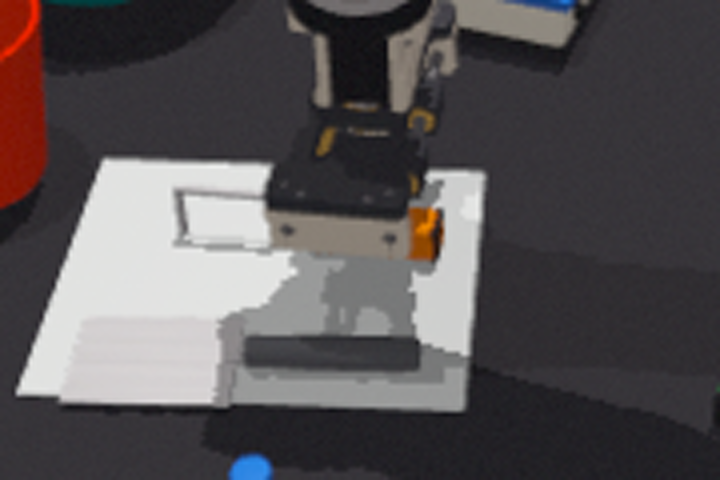

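The pick is about 1.5 mm above the mat, hook at crop (180,240), back at its old place. I'll lower the last bit, open, and lift.

Emit:
apply_moves(
  steps="0.0008 0 0 0 0 0;0.0016 0 0 0 0 0;0.0016 0 0 0 0 0;0.0016 0 0 0 0 0",
)

```text
clock: 12.28
tcp_pos: [590.5, -12.2, 187.3]
eef_rot: [[0.001, -1.0, 0.007], [0.001, 0.007, 1.0], [-1.0, -0.001, 0.001]]
contact_force: [-0.1, -0.0, -1.5]
opening: 23.7
```

Emit:
apply_moves(
  steps="0 0 0 0 0 0;0 0 0 0 0 0;0 0 0 0 0 0;0 0 0 0 0 0;0 0 0 0 0 0;0 0 0 0 0 0",
  jaw=0.06,
)

```text
clock: 12.78
tcp_pos: [590.6, -12.3, 187.3]
eef_rot: [[0.001, -1.0, 0.007], [0.001, 0.007, 1.0], [-1.0, -0.001, 0.001]]
contact_force: [-0.1, -0.0, 0.0]
opening: 57.9
```

Emit:
apply_moves(
  steps="-0.015 0 0 0 0 0;-0.04 0 0 0 0 0;-0.08 0 0 0 0 0;-0.12 0 0 0 0 0;-0.16 0 0 0 0 0;-0.16 0.04 0 0 0 0;-0.16 0.08 0 0 0 0;-0.16 0.12 0 0 0 0;-0.16 0.12 0 0 0 0;-0.16 0.12 0 0 0 0",
)

```text
clock: 13.62
tcp_pos: [467.8, -11.7, 347.0]
eef_rot: [[-0.001, -1.0, 0.007], [-0.0, 0.007, 1.0], [-1.0, 0.001, -0.0]]
contact_force: [1.2, -0.1, 0.4]
opening: 60.0
```

Run:
```python
from h import *
for n in("side","top"):
    p,d=cams.snapshot(n); cv2.imwrite(f"pics/f_{n}.png",cv2.resize(p[90:350,90:410,::-1],None,fx=2.3,fy=2.3,interpolation=cv2.INTER_CUBIC))
print(robot.state()["contact_force"],robot.state()["clock"])
```

```text
[ 0.40018428 -0.01346313 -0.46674487] 13.7167
```

View pics/f_side.png

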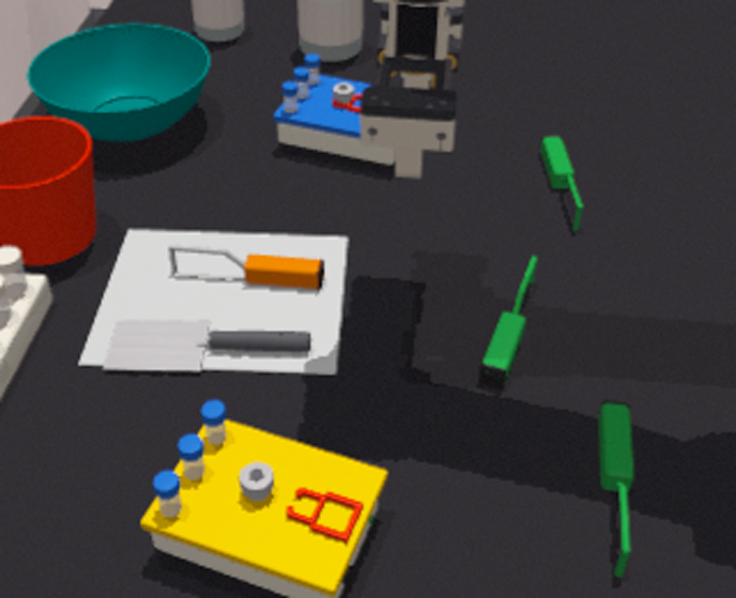

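View pics/f_top.png

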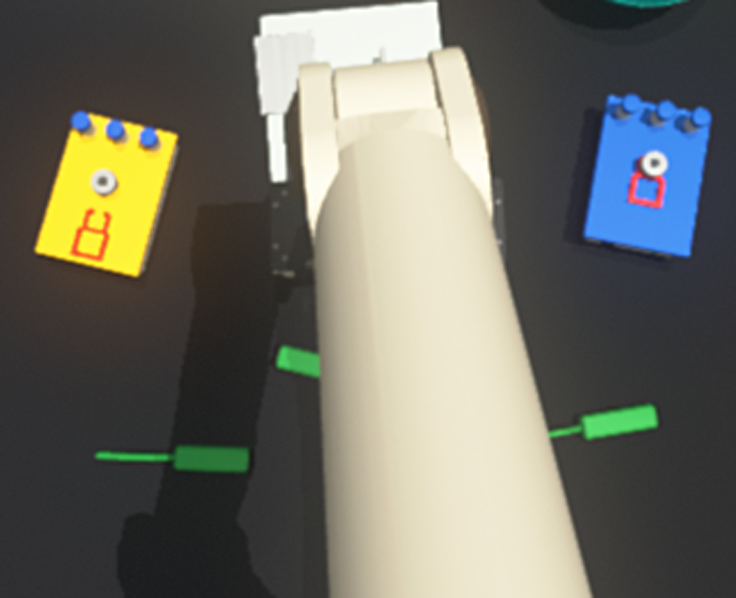

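The pick lies flat on the mat, handle at side (285,272) and hook at (172,277). The yellow clip lies flat in front of the spindle at (325,512), the blue clip is still seated at top (645,188), and the gripper touches nothing. I'm handing the job in.

```bash
python3 -c "
from workcell import robot,ticket
print(ticket.finish_job())"
```

```text
the job is handed in; nothing more can be done
None
```

I pulled the yellow mixer's clip straight out with the hooked pick and laid the pick back on the mat. I handed the job in at about 13.7 s of the 48 s allowed.

- **Yellow clip:** just before I lifted the hook out, both cameras put it 39 mm in front of its seat and about 1 mm off the middle line. It lay flat on the plate and looked unmoved afterwards. The pull read about 6 N at a mid-pull check, and the fingers held only the handle.
- **Pick:** it lies flat on the mat at its old place. I put it down within about 1 mm of where I had gripped it.
- **Blue clip:** it still sits in its groove in the last pictures.
- **Robot:** the gripper is raised clear of everything, and the last contact force reading was under 1 N.

**What disagreed:** the two cameras differed by about 2–3 mm on the mixer's position and by up to 7 mm on the hook's y position. I used averaged values and confirmed in the picture that the pin was in the loop before pulling. No check failed.

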